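# Bolt the long slide case shut

### The job

Two wooden cases with two-leaf lids stand on the microscope table, a long one and a short one, each with the same barrel bolt drawn back. Bolt the long case: lift its bolt handle out of the notch, slide the bolt across so that its tip passes under the keeper on the other leaf, and let the handle down fully into the other notch. Leave the short case's bolt as it is.

Things in the scene. Friction and masses are not known exactly. Their poses are not given: they have to be found in the camera images.
- long_case: Longer case, fixed, 300 (y) x 166 (x), lid top z 90 mm. Origin: centre of underside; z up; front -x, to the robot. Steel bolt rod, d 12 mm, along y at x -44, z 106 mm; all steelwork below z 118. 30 mm before it (x -74) a rail 5 mm thick, top z 116, with two notches 19 mm wide, sill z 98: open at y +70, shut at y +20; solid between. Bolt slides to -y, tip under a keeper on the other leaf.
- long_knob (a point): Centre of the 18 mm steel ball at the end of the long case's handle (neck 8 mm thick, 70 mm from rod axis to ball centre, pointing to -x). Handle down: x -114, z 106 mm in the case's frame, 31 mm out from the lid's front edge, only the table beneath; y about +70 at the start, +20 when shut. Bolt drag about 1.5 N; travel stops 4 mm past each notch centre. Its y axis stays along the rod.
- long_handle (a joint): Turn of the long case's handle about the rod, rad: 0 = level, down in a notch; grows as it is lifted, stop at 1.2. Above about 0.5 it clears the rail; lying on top of the rail it reads 0.47. At angle a the ball is 70 mm * cos(a) before the rod axis and 70 mm * sin(a) above it. It falls by its own weight (50 g). Pinched along y, the ball can turn between the fingers.
- short_knob (a point): Centre of the same ball on the bolt handle of the shorter case (180 mm long, other sizes and bolt the same, also at its open notch). To be left as it is.

How it is judged:
By the outcome, as a careful person would: the job done as asked, in the order asked, and still so for the second after the job is handed in, with the robot touching nothing.
It also fails if it takes over 35 s, if anything falls off the work surface, if the arm or the gripper's body presses on something with over 40 N, if the wrist force passes 120 N, or if a joint passes its speed limit or range.

### The arm

A 6-joint arm with a two-finger parallel gripper is mounted at the origin on the work surface. World frame = base frame: x ahead of the robot, y to its left, z up, the work surface at z = 0. Lengths are in m, angles in degrees, forces in N, time in s.
With the tool pointing down it reaches from about 0.375 to 0.75 m from the base axis. Payload 9 kg.
Tool frame: the origin (TCP) lies where the fingers leave the gripper's body, on its centre line; the fingertips stand 73 mm ahead of it and the grasp point (between the pads) lies 54 mm ahead of it (robot.tip_reach is the distance from the TCP to the fingertips, in m); z points along the fingers, y is the direction in which the jaws open and shut (so a half turn about z gives the same grasp; the last joint's range is limited). The gripper opens to 85 mm and grips with 20 to 120 N. Pads are 22 mm wide; open, the fingers measure 114 mm over their backs; the gripper's body (76 mm by 85 mm) begins 54 mm behind the grasp point. The pads swing forward as they close: fully open they stand 13 mm farther back than shut.
Start: joints at [64.074, 5.964, 5.575, 89.605, 0, 77.527], TCP at [0.14, 0.584, 0.304] pointing down, gripper open.
Joint ranges: [-171.21, 171.21], [-48.23, 106.86], [-62.78, 66.21], [-105.2, 120.99], [-86.42, 89.51], [-180, 180]. Speed limits (degrees/s): [127.2, 127.2, 147.25, 180, 180, 180].

### API

Orientations are given as [roll, pitch, yaw] about the fixed x, y, z axes, in that order (R = Rz(yaw) Ry(pitch) Rx(roll)).
In Python, from plant import robot gives the robot as it stands. Calls block until the motion is done:
- robot.move_pose(position, orientation): joint-space move of the TCP to a pose.
- robot.line_to(position, vel=0.15, rotation=None, guard=None): straight line of the TCP; rotation=None keeps the orientation; vel is the mean speed in m/s. With guard (N) it stops when the force on the tool has changed by that much, and returns True; else False.
- robot.goto_joints(angles): joint-space move.
- robot.set_gripper(opening): finger opening in m; the grip force is fixed at half the most; returns when the fingers have stopped.
- robot.pause(seconds).
- robot.ik(position, orientation): joint angles nearest the present ones, or None.
- robot.observe(): the state.
- robot.grab_frame(name): name is "scene" or "top" or "wrist"; returns the picture (480x640x3 uint8, blue, green, red); there is no depth.
- robot.get_calibration(name): a dict with "vertical_fov" (degrees; the focal length in pixels is half the picture's height over the tangent of half this angle, whatever the lens; pixels are square), "cx", "cy" (the principal point, pixels), "rvec" (rotation vector, rad) and "tvec" (3), from world to camera coordinates, as OpenCV has them. Camera axes: x right, y down, z forward; pixel columns grow to the right and rows downward; lengths in m; the calibration is good to about 2 mm. The wrist camera is an equidistant fisheye: a pixel r from the principal point sees the ray r / f radians off the axis. A picture is of the moment at which its call begins: read the wrist's pose just before it. get_calibration takes no time and is no camera call; for the wrist camera it gives the pose at the moment of the call.
A pose or a line that the arm cannot do raises robot.IKError and nothing moves.
- robot.job_done(): hands the job in, once; it reports no verdict.
The state is a dict: "time": time; "q": joint angles; "qvel": joint speeds; "joint_torque": joint torques, N m; "tool_pos": TCP position; "tcp_rot": TCP orientation; "ft_force": force on the tool from outside, world axes, zero at the start; "torque": the same for the moment, N m; "gripper_width": finger opening in m.
Only numpy, scipy, OpenCV 4.12 (cv2) and the standard library are available. Lean on these libraries where they do the work, as an engineer would, in place of code of your own. Each camera call takes 0.05 s, during which the arm holds its last target.

## Working session

There is one attempt and no reset: what is moved stays moved. The work goes in short steps, each a Python script; the robot and the scene stay as the last script left them, time stands still between calls to the robot, and variables do not carry over. Pictures are saved under pics/ and viewed, and the job is handed in when it is done.

```bash
ls; mkdir -p pics; python3 - <<'E'
from plant import robot
import cv2
for n in ("scene","top","wrist"):
    c=robot.get_calibration(n); print(n,c)
    cv2.imwrite(f"pics/{n}0.png",robot.grab_frame(n))
s=robot.observe();print(s)
E
```

```text
pics
scene {'vertical_fov': 51.62977384964408, 'cx': 318.5564470845384, 'cy': 238.776185642803, 'rvec': array([ 2.47716816,  0.68461648, -0.22391776]), 'tvec': array([-0.49511493, -0.13954293,  1.0907801 ])}
top {'vertical_fov': 48.60128578402716, 'cx': 311.1226661358968, 'cy': 237.2947346266911, 'rvec': array([ 2.1255024 , -2.12236694,  0.19463815]), 'tvec': array([0.03164881, 0.56745583, 0.88376308])}
wrist {'vertical_fov': 65.70646984690485, 'cx': 323.9709123231976, 'cy': 238.34146576800336, 'rvec': array([-2.26812198, -1.78923011, -0.27434506]), 'tvec': array([-0.59824261, -0.03900305,  0.37866696])}
{'time': 0.15, 'q': array([ 6.40721998e+01,  5.99199566e+00,  5.53948374e+00,  8.96051279e+01,
       -5.04015704e-05,  7.75293293e+01]), 'qvel': array([ 0.03115367, -0.1316359 ,  0.22120075,  0.06399333,  0.04832953,
        0.01431506]), 'joint_torque': array([ 2.65755640e-03, -5.57356811e+01,  5.04006636e+01,  1.24747961e-02,
       -3.02110038e-04, -2.60455431e-05]), 'tool_pos': array([0.13951772, 0.58337643, 0.30330931]), 'tcp_rot': array([-1.79943709e+02, -1.23975185e-02,  1.66542864e+02]), 'ft_force': array([ 0.06106428,  0.09245801, -0.3569219 ]), 'torque': array([0.02234382, 0.02380501, 0.00271942]), 'gripper_width': 0.08504789597217437}
```

View pics/scene0.png

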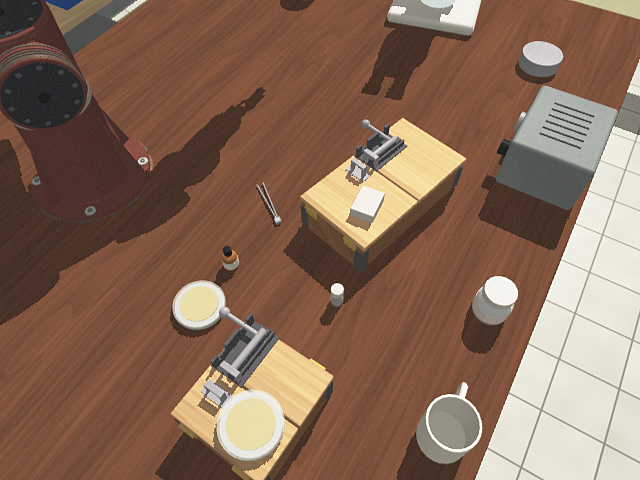

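View pics/top0.png

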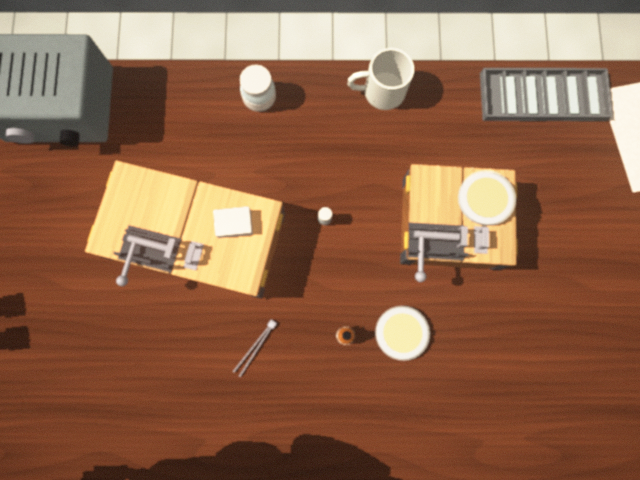

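View pics/wrist0.png

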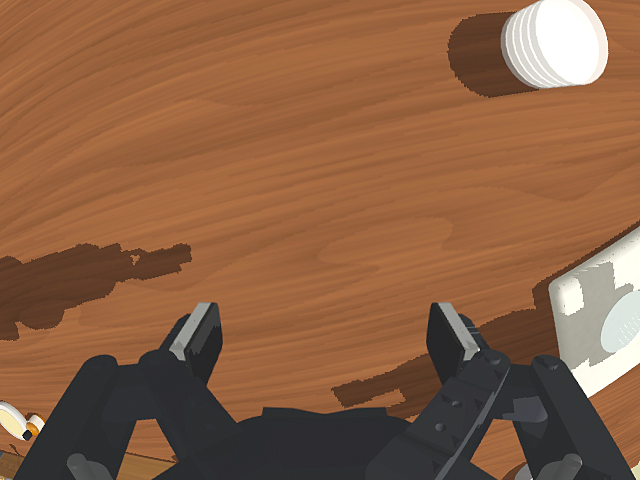

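The top picture shows the long case at the left, with its knob near (122,281), and the short case at the right, with its knob near (420,276). In the scene picture the long knob is near (367,125). I'll enlarge both.

```bash
python3 - <<'E'
import cv2
t=cv2.imread('pics/top0.png');cv2.imwrite('pics/tc.png',cv2.resize(t[150:310,80:290],None,fx=3.7,fy=3.7,interpolation=cv2.INTER_CUBIC))
t=cv2.imread('pics/scene0.png');cv2.imwrite('pics/sc.png',cv2.resize(t[110:270,290:480],None,fx=3.7,fy=3.7,interpolation=cv2.INTER_CUBIC))
E
```

```text
(no output)
```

View pics/tc.png

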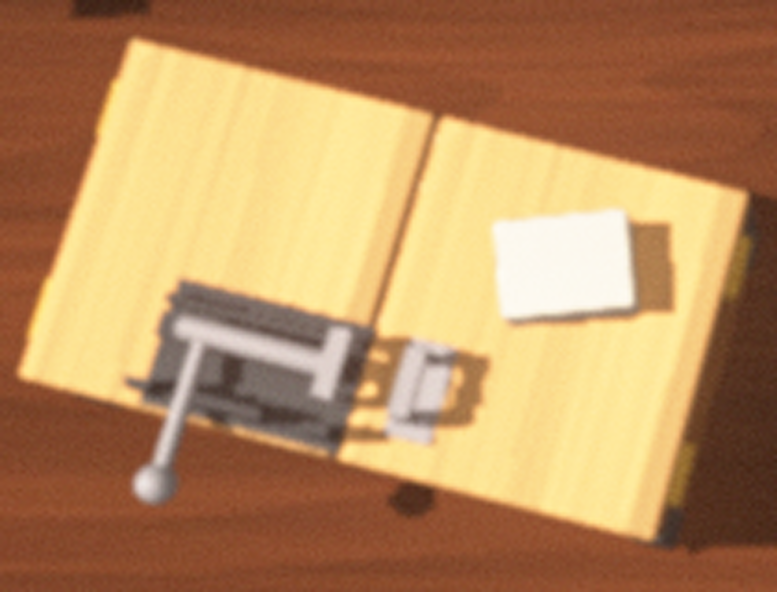

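View pics/sc.png

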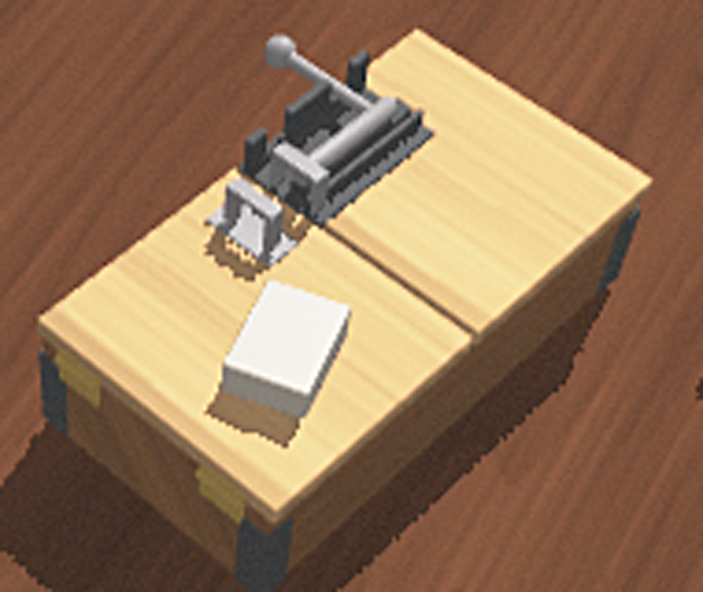

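```bash
cat > h.py <<'E'
import numpy as np, cv2
from plant import robot
def cam(n):
    c=robot.get_calibration(n); f=240/np.tan(np.radians(c['vertical_fov']/2))
    return np.array([[f,0,c['cx']],[0,f,c['cy']],[0,0,1]]),c['rvec'],c['tvec']
def proj(n,P):
    K,r,t=cam(n); return cv2.projectPoints(np.atleast_2d(np.array(P,float)),r,t,K,None)[0][:,0]
def case2w(p,P):
    c,s=np.cos(p[2]),np.sin(p[2]); P=np.atleast_2d(P)
    return np.c_[p[0]+c*P[:,0]-s*P[:,1],p[1]+s*P[:,0]+c*P[:,1],P[:,2]]
E
python3 - <<'E'
from h import *
from scipy.optimize import least_squares
cr=lambda a,o:(np.array(a)+.5)/3.7-.5+np.array(o)
C=np.array([[.083,.15,.09],[.083,-.15,.09],[-.083,-.15,.09],[-.083,.15,.09]])
T=cr([(130,40),(748,190),(655,541),(20,378)],(80,150)); S=cr([(652,182),(275,515),(40,323),(417,30)],(290,110))
kT=cr([(153,484)],(80,150)); kS=cr([(281,51)],(290,110))
f=lambda p:np.r_[proj('top',case2w(p,C))-T, proj('scene',case2w(p,C))-S].ravel()
r=least_squares(f,[.7,.3,-.3]); print(r.x,np.degrees(r.x[2])); print(f(r.x).reshape(-1,2).round(1))
g=lambda X:np.r_[proj('top',X)-kT,proj('scene',X)-kS].ravel()
k=least_squares(g,[.6,.3,.1]); print('knob',k.x,g(k.x))
kb=case2w(r.x,[-.114,.07,.106]);print('model knob',kb)
p=r.x;d=k.x[:2]-p[:2];c,s=np.cos(p[2]),np.sin(p[2]);print('knob in case',c*d[0]+s*d[1],-s*d[0]+c*d[1],k.x[2])
np.save('case.npy',r.x);np.save('knob.npy',k.x)
E
```

```text
[ 0.57993221  0.24749387 -0.2455504 ] -14.06900160945739
[[ 0.6 -0.6]
 [ 0.5 -0.2]
 [ 0.2 -0.8]
 [-0.2 -0.5]
 [ 0.3 -1. ]
 [ 0.3 -0.5]
 [-1.4 -0.8]
 [-0.7 -0.7]]
knob [0.48543777 0.34387974 0.10416615] [-0.0086143  -0.01022739 -0.01589588  0.00548819]
model knob [[0.48636811 0.34310641 0.106     ]]
knob in case -0.11509042529058927 0.07052396928216635 0.10416614852373324
```

```bash
python3 - <<'E'
from h import *
print(proj('scene',[[.14,.584,.304],[.14,.584,.23]]))
K,r,t=cam('scene');R=cv2.Rodrigues(r)[0]
for uv in [(390,22),(472,33),(480,0),(365,95),(268,220),(230,260)]:
    d=R.T@np.linalg.inv(K)@[*uv,1];o=-R.T@t;print(uv,(o-d*o[2]/d[2]).round(3))
p=np.load('case.npy');Rq=[180,0,180+np.degrees(p[2])]
for P in ([-.114,.07],[-.09,.07],[-.09,.02],[-.114,.02]):
    w=case2w(p,[*P,.16])[0];print(w.round(3),robot.ik(w,Rq))
E
```

```text
[[282.72293889 -70.35287957]
 [285.07849102 -35.55908884]]
(390, 22) [0.308 0.837 0.   ]
(472, 33) [0.524 0.903 0.   ]
(480, 0) [0.486 1.065 0.   ]
(365, 95) [0.391 0.532 0.   ]
(268, 220) [0.4   0.096 0.   ]
(230, 260) [ 0.39  -0.021  0.   ]
[0.486 0.343 0.16 ] [22.62469299  6.48109564 -8.86897266 74.6499317   0.         36.6936946 ]
[0.51  0.337 0.16 ] [21.25234968  9.21015952 -5.90869625 74.88114423  0.         35.32135129]
[0.497 0.289 0.16 ] [ 17.11258665   3.04016783 -12.48725178  74.47258039   0.
  31.18158826]
[0.474 0.295 0.16 ] [ 18.42740484   0.09402853 -15.48344878  74.4225227    0.
  32.49640645]
```

```bash
python3 - <<'E'
from h import *
p=np.load('case.npy');Rq=[180,0,180+np.degrees(p[2])]
w=case2w(p,[-.1145,.0703,.25])[0]
robot.move_pose(w,Rq)
s=robot.observe();print(s['time'],s['tool_pos']-w,s['tcp_rot'])
# predicted knob pixel, equidistant
c=robot.get_calibration('wrist');f=240/np.tan(np.radians(c['vertical_fov']/2))
R=cv2.Rodrigues(c['rvec'])[0]
for P in (case2w(p,[-.114,.07,.106])[0],np.load('knob.npy')):
    X=R@P+c['tvec'];th=np.arctan2(np.hypot(X[0],X[1]),X[2]);print(f*th*X[:2]/np.hypot(X[0],X[1])+[c['cx'],c['cy']])
cv2.imwrite('pics/w1.png',robot.grab_frame('wrist'))
E
```

```text
1.7167 [-0.00056769  0.00089003  0.00025386] [1.79977253e+02 4.27249074e-03 1.66002660e+02]
[324.33203906 254.39225755]
[325.18130683 251.70701832]
```

View pics/w1.png

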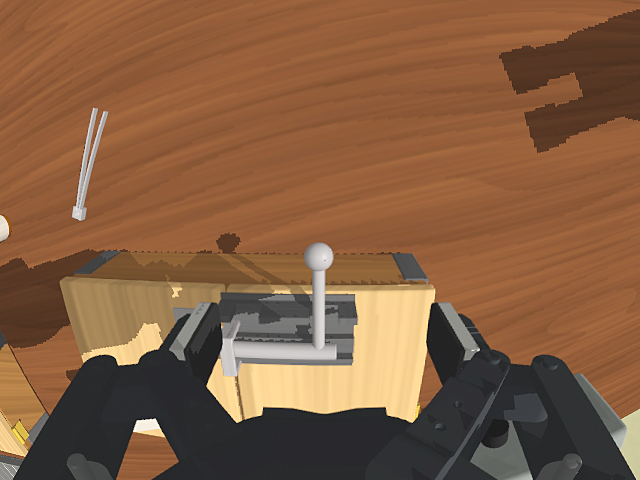

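The wrist picture shows the ball at (319,257), about 5 px from the prediction of (324,254), or roughly 2 mm, and it sits between the jaws. I'll descend and pinch it.

```bash
python3 - <<'E'
from h import *
p=np.load('case.npy')
w=case2w(p,[-.1135,.069,.160])[0]
print(robot.line_to(w,vel=.08,guard=12))
robot.set_gripper(0.0)
robot.pause(.2)
s=robot.observe();print(s['time'],s['tool_pos']-w,s['gripper_width'],s['ft_force'],s['torque'])
for n in('wrist','scene'):cv2.imwrite(f'pics/{n}2.png',robot.grab_frame(n))
t=cv2.imread('pics/scene2.png');cv2.imwrite('pics/sc2.png',cv2.resize(t[70:230,290:480],None,fx=3.7,fy=3.7,interpolation=cv2.INTER_CUBIC))
E
```

```text
False
3.9083 [2.41571778e-05 3.54806241e-05 1.61130713e-04] 0.014183782114950031 [-0.14791146 -1.0397795   2.37359076] [-0.12741658  0.19256048 -0.0521065 ]
```

View pics/wrist2.png

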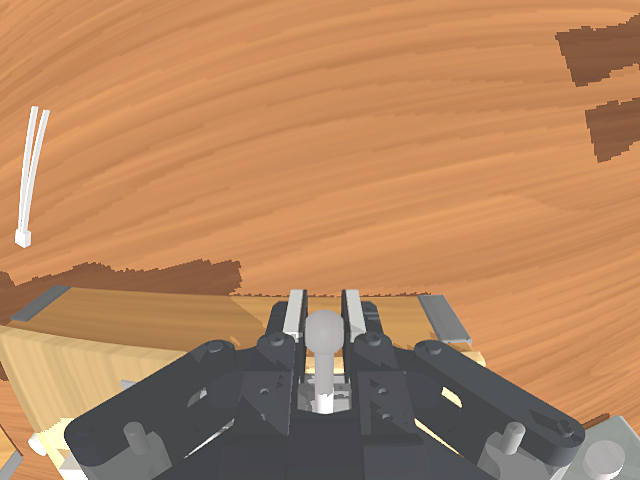

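View pics/sc2.png

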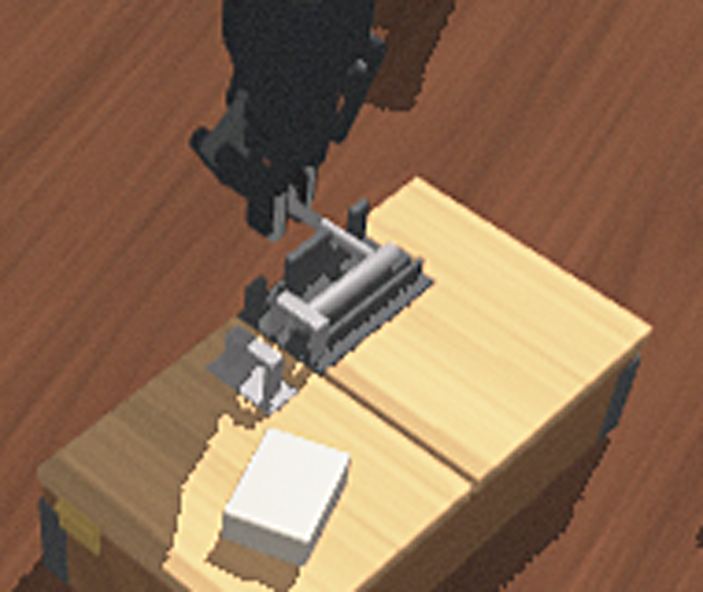

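The jaws are on the ball. The reported width is 14.2 mm where I expected 18, so I'll lift a short way along the arc and check before going on.

```bash
cat >> h.py <<'E'
P0=(-.1135,.069,.160)
def arc(a,y,p,r=.07):
    return case2w(p,[P0[0]+r*(1-np.cos(a)),y,P0[2]+r*np.sin(a)])[0]
def st(tag=''):
    s=robot.observe();print(tag,round(s['time'],2),s['tool_pos'].round(4),round(s['gripper_width'],4),s['ft_force'].round(1),s['torque'].round(2))
E
python3 - <<'E'
from h import *
p=np.load('case.npy')
for a in (.15,.3):
    print(robot.line_to(arc(a,.069,p),vel=.05,guard=30));st(a)
for n in('wrist','scene'):cv2.imwrite(f'pics/{n}3.png',robot.grab_frame(n))
t=cv2.imread('pics/scene3.png');cv2.imwrite('pics/sc3.png',cv2.resize(t[70:230,290:480],None,fx=3.7,fy=3.7,interpolation=cv2.INTER_CUBIC))
E
```

```text
False
0.15 4.37 [0.4873 0.3417 0.1704] 0.0148 [ 0.6  0.2 -3.6] [-0.02  0.01  0.06]
False
0.3 4.72 [0.4897 0.3414 0.1811] 0.0145 [-1.5 -0.  -2.6] [ 0.27  0.24 -0.07]
```

View pics/wrist3.png

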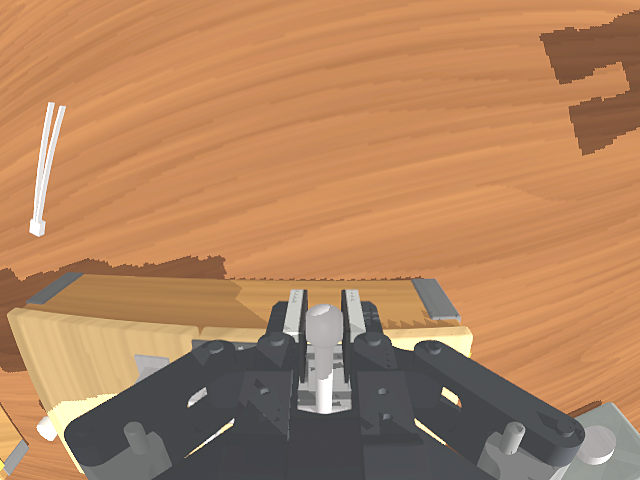

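View pics/sc3.png

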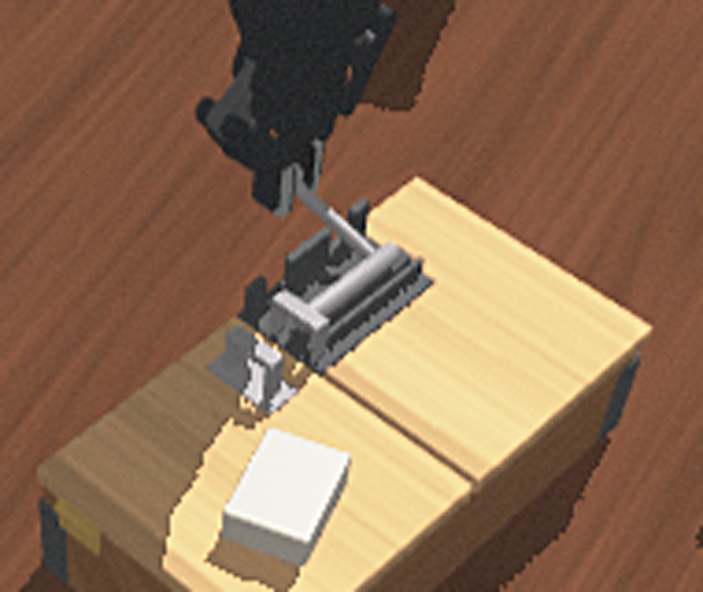

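The handle is rising with the gripper: in the crop the ball has moved up near (290,185). Forces stay under 4 N, so I'll continue the lift and then look.

```bash

python3 - <<'E'
from h import *
p=np.load('case.npy')
for a in (.45,.6,.75):
    print(robot.line_to(arc(a,.069,p),vel=.06,guard=30));st(a)
for n in('wrist','scene'):cv2.imwrite(f'pics/{n}4.png',robot.grab_frame(n))
t=cv2.imread('pics/scene4.png');cv2.imwrite('pics/sc4.png',cv2.resize(t[70:230,290:480],None,fx=3.7,fy=3.7,interpolation=cv2.INTER_CUBIC))
E
```

```text
False
0.45 5.15 [0.4931 0.3406 0.1917] 0.0141 [-9.8  1.3  2.2] [ 0.86  0.97 -0.06]
False
0.6 5.47 [0.4995 0.3391 0.2006] 0.0137 [12.4  1.2 -5.3] [ 0.37 -2.2  -0.4 ]
False
0.75 5.8 [0.5079 0.3364 0.2078] 0.0122 [ 15.5  -4.4 -11.1] [-0.23 -3.56  0.29]
```

View pics/sc4.png

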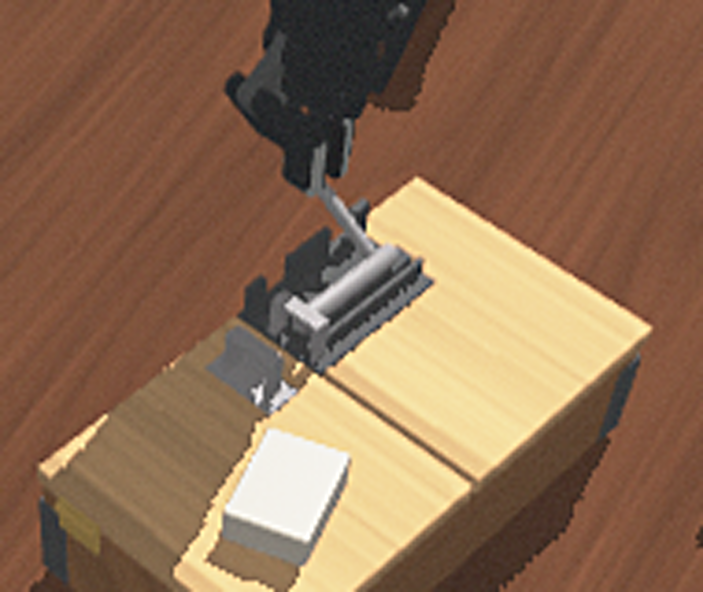

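View pics/wrist4.png

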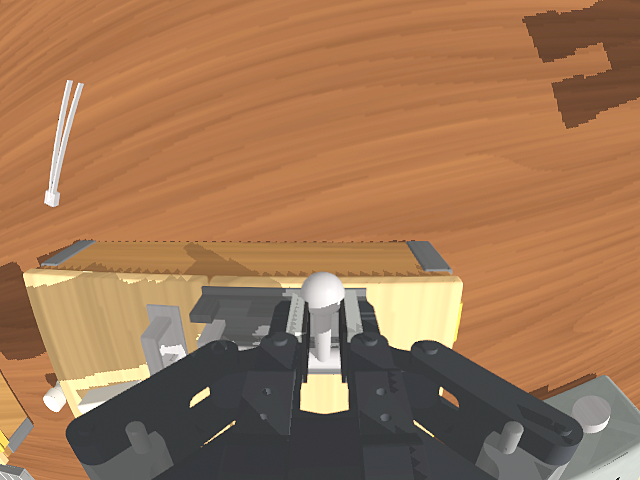

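```bash

python3 - <<'E'
from h import *
p=np.load('case.npy')
c=robot.get_calibration('wrist');f=240/np.tan(np.radians(c['vertical_fov']/2));R=cv2.Rodrigues(c['rvec'])[0]
print('camera pos',-R.T@c['tvec'])
for a in (.3,.4,.5,.6,.75,.9):
    o=[]
    for q in (.035,.07):
        P=case2w(p,[-.044-q*np.cos(a),.069,.106+q*np.sin(a)])[0]
        X=R@P+c['tvec'];th=np.arctan2(np.hypot(X[0],X[1]),X[2])
        o+=[(f*th*X[:2]/np.hypot(X[0],X[1])+[c['cx'],c['cy']]).round(0),((proj('scene',P)[0]-[290,70])*3.7).round(0)]
    print(a,o)
print(((proj('scene',case2w(p,[-.044,.069,.106]))[0]-[290,70])*3.7).round(0))
E
```

```text
camera pos [0.43307854 0.35393043 0.27642233]
0.3 [array([327., 315.]), array([331., 216.]), array([327., 259.]), array([286., 172.])]
0.4 [array([327., 320.]), array([333., 213.]), array([328., 270.]), array([290., 165.])]
0.5 [array([327., 326.]), array([336., 210.]), array([328., 283.]), array([295., 159.])]
0.6 [array([327., 333.]), array([339., 208.]), array([328., 297.]), array([301., 154.])]
0.75 [array([327., 343.]), array([344., 205.]), array([328., 322.]), array([312., 148.])]
0.9 [array([327., 354.]), array([350., 204.]), array([328., 349.]), array([324., 144.])]
[376. 261.]
```

```bash

python3 - <<'E'
from h import *
p=np.load('case.npy')
c=robot.get_calibration('wrist');f=240/np.tan(np.radians(c['vertical_fov']/2));R=cv2.Rodrigues(c['rvec'])[0]
s=robot.observe();T=s['tool_pos'];y=p[2];ex=np.array([np.cos(y),np.sin(y),0])
def px(P):
    X=R@P+c['tvec'];th=np.arctan2(np.hypot(X[0],X[1]),X[2]);return (f*th*X[:2]/np.hypot(X[0],X[1])+[c['cx'],c['cy']]).round(0)
for dz in (.04,.054,.066,.073):
    print(dz,[px(T-[0,0,dz]+dx*ex) for dx in (-.011,-.006,0,.006)])
print(s['tool_pos'],s['tcp_rot'],s['ft_force'],s['gripper_width'])
P=T.copy()
for b in (0,10,20,30,40):
    for yy in (.069,.02):
        q=robot.ik(case2w(p,[-.114,yy,.16])[0],[180,-b,180+np.degrees(y)]);
        print(b,yy,q)
t=cv2.imread('pics/wrist2.png');t4=cv2.imread('pics/wrist4.png')
cv2.imwrite('pics/w24.png',np.hstack([cv2.resize(a[260:420,270:380],None,fx=3.6,fy=3.6,interpolation=cv2.INTER_CUBIC) for a in (t,t4)]))
E
```

```text
0.04 [array([328., 325.]), array([328., 337.]), array([328., 351.]), array([328., 364.])]
0.054 [array([327., 305.]), array([327., 317.]), array([327., 330.]), array([327., 343.])]
0.066 [array([327., 291.]), array([327., 302.]), array([327., 315.]), array([327., 327.])]
0.073 [array([327., 284.]), array([327., 295.]), array([327., 307.]), array([327., 319.])]
[0.50780511 0.33645375 0.20758592] [179.99728961   0.32465751 165.84092073] [ 15.93414663  -4.00035217 -11.47925243] 0.012152942331725659
0 0.069 [22.54551565  6.35110307 -9.00798552 74.64091141  0.         36.61451726]
0 0.02 [ 18.42740484   0.09402853 -15.48344878  74.4225227    0.
  32.49640645]
10 0.069 [20.30158391 14.45137146 -0.52302206 83.30634421  5.62585096 33.96300934]
10 0.02 [16.28151233  8.69698474 -7.00794539 82.94691316  5.03374509 29.96949073]
20 0.069 [18.33160045 23.16397512  8.34053309 92.25917954 10.56008766 30.81019873]
20 0.02 [14.41963289 17.72502135  1.67177894 91.6861129   9.38910047 27.02022369]
30 0.069 [ 16.6483449   32.42522129  17.60691665 101.57904597  14.79738367
  27.22867193]
30 0.02 [ 12.84461589  27.09368572  10.53360581 100.68011996  13.08070664
  23.73118376]
40 0.069 [ 15.25073816  42.19832124  27.32279454 111.31410434  18.34645153
  23.27888321]
40 0.02 [ 11.54766946  36.72672056  19.54660908 109.9318327   16.13538855
  20.16833912]
```

View pics/w24.png

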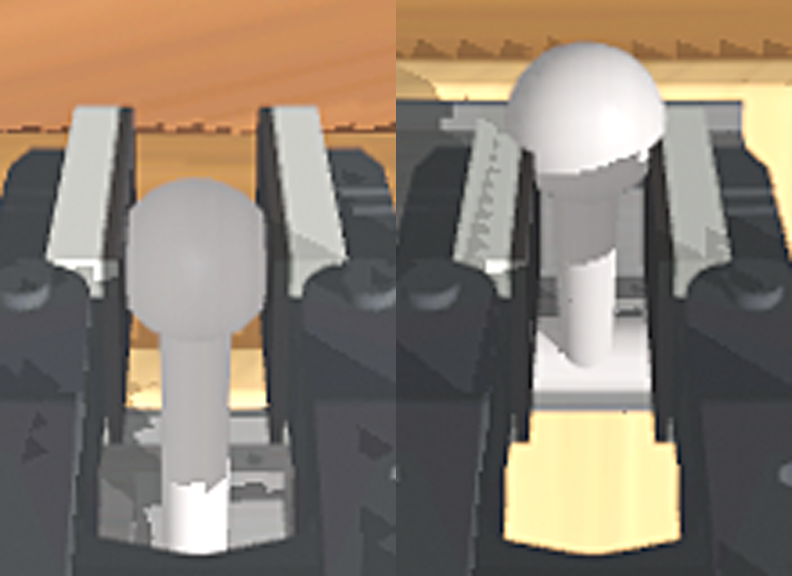

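The ball slid to the front edge of the pads. The wrist picture shows it at (323,292), where the grasp centre is about (327,330), so the handle is only at about 0.57 rad. It is still over the open notch, so I can let it fall back safely. I'll regrasp and this time tilt the tool with the handle so the ball doesn't have to turn in the pads.

```bash
cat >> h.py <<'E'
def tp(a,y,p,b=None,x0=-.114,z0=.106):
    b=a if b is None else b
    bx,bz=x0+.07*(1-np.cos(a)),z0+.07*np.sin(a)
    return case2w(p,[bx+.054*np.sin(b),y,bz+.054*np.cos(b)])[0],[180,-np.degrees(b),180+np.degrees(p[2])]
E
python3 - <<'E'
from h import *
p=np.load('case.npy')
for a in (.2,.4,.6,.68):
  for y in (.069,.02): print(a,y,robot.ik(*tp(a,y,p)))
robot.set_gripper(.085); 
robot.line_to(case2w(p,[-.1138,.069,.208])[0],vel=.1,rotation=tp(0,.069,p)[1])
robot.line_to(case2w(p,[-.1138,.069,.160])[0],vel=.1,guard=12)
st('down')
cv2.imwrite('pics/w5.png',robot.grab_frame('wrist'))
E
```

```text
0.2 0.069 [19.37015463 16.81669493  3.418756   86.20308604  6.28516569 32.91079331]
0.2 0.02 [15.39866389 11.15993951 -3.10046638 85.74843796  5.60857586 28.97615299]
0.4 0.069 [16.60235187 28.8507427  17.2927303  98.42566202 11.45787023 28.64616145]
0.4 0.02 [12.80178136 23.41573648 10.32451117 97.57241318 10.13739619 25.0180147 ]
0.6 0.069 [ 14.2734399   42.71177548  33.34953763 111.69102449  15.54877068
  23.99797642]
0.6 0.02 [ 10.6464194   36.93109775  25.19253664 110.12102281  13.65550337
  20.80083956]
0.68 0.069 [ 13.46375122  48.9935247   40.80600788 117.45595156  16.89765854
  22.06487067]
0.68 0.02 [  9.90318207  42.78530404  31.74736999 115.42307687  14.80168881
  19.07259348]
down 7.58 [0.4865 0.342  0.1602] 0.0847 [-0.2 -0.6 -0.2] [-0.02  0.02 -0.01]
```

View pics/w5.png

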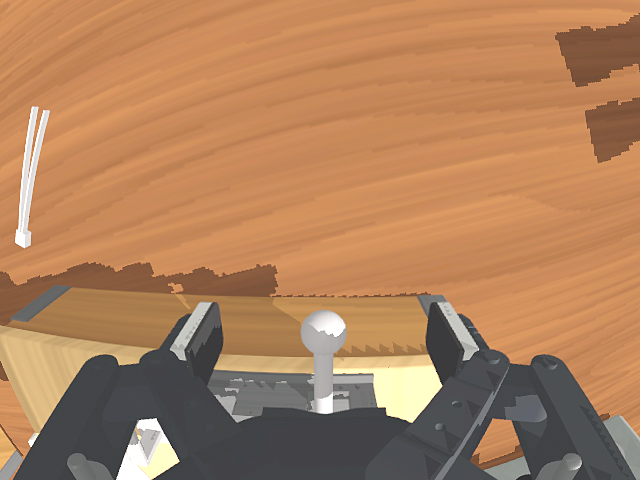

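The ball is level again at (324,331), centred on the grasp point. I'll pinch and lift with the tilt.

```bash

python3 - <<'E'
from h import *
p=np.load('case.npy')
robot.set_gripper(0.0);st('closed')
for a in (.1,.2,.3,.4,.5,.6,.68):
    P,r=tp(a,.069,p,b=.93*a,x0=-.1138)
    h=robot.line_to(P,vel=.06,rotation=r,guard=30);st((a,h))
    if h: break
for n in('wrist','scene'):cv2.imwrite(f'pics/{n}6.png',robot.grab_frame(n))
t=cv2.imread('pics/scene6.png');cv2.imwrite('pics/sc6.png',cv2.resize(t[70:230,290:480],None,fx=3.7,fy=3.7,interpolation=cv2.INTER_CUBIC))
E
```

```text
closed 8.28 [0.4864 0.3421 0.1602] 0.0144 [-0.4 -1.5  1.7] [-0.14  0.16 -0.01]
(0.1, False) 8.57 [0.4916 0.3408 0.1662] 0.0147 [-0.8 -0.2 -0.1] [0.16 0.12 0.03]
(0.2, False) 8.87 [0.4972 0.3393 0.1722] 0.0148 [-1.6 -0.2 -0.1] [0.04 0.12 0.  ]
(0.3, False) 9.16 [0.5035 0.3377 0.1778] 0.0144 [-1.  -0.7  0.6] [-0.24  0.1   0.05]
(0.4, False) 9.45 [0.5103 0.336  0.1828] 0.0143 [-2.1 -1.3  0.8] [-0.22  0.13  0.09]
(0.5, False) 9.74 [0.5176 0.3342 0.1871] 0.0146 [-3.5 -1.3  1.2] [-0.18  0.24  0.05]
(0.6, False) 10.04 [0.5253 0.3324 0.1907] 0.0144 [-2.9 -1.4  1.3] [-0.17  0.31  0.15]
(0.68, False) 10.31 [0.5316 0.3309 0.1929] 0.0143 [-3.3 -0.2  3.1] [-0.14  0.44  0.14]
```

View pics/wrist6.png

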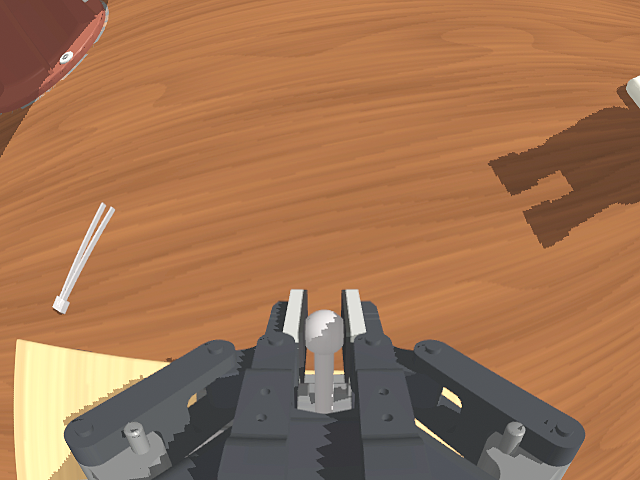

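View pics/sc6.png

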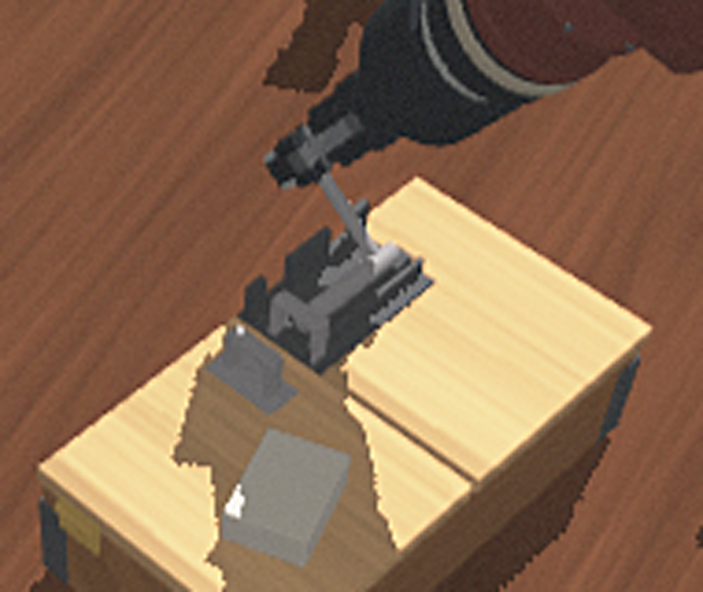

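The ball stayed centred at (324,330) with forces under 5 N, so the handle is at about 0.68 rad. Next I'll slide it 49 mm toward the keeper.

```bash

python3 - <<'E'
from h import *
p=np.load('case.npy')
for y in (.045,.020):
    P,r=tp(.68,y,p,b=.93*.68,x0=-.1138)
    h=robot.line_to(P,vel=.06,rotation=r,guard=25);st((y,h))
    if h: break
for n in('wrist','scene','top'):cv2.imwrite(f'pics/{n}7.png',robot.grab_frame(n))
t=cv2.imread('pics/scene7.png');cv2.imwrite('pics/sc7.png',cv2.resize(t[70:230,290:480],None,fx=3.7,fy=3.7,interpolation=cv2.INTER_CUBIC))
E
```

```text
(0.045, False) 10.96 [0.5264 0.3071 0.1938] 0.0143 [-4.4 -0.6  1.8] [-0.22  0.32  0.17]
(0.02, False) 11.53 [0.5202 0.2825 0.1937] 0.0145 [-5.5 -0.2  2.1] [-0.01  0.55  0.13]
```

View pics/wrist7.png

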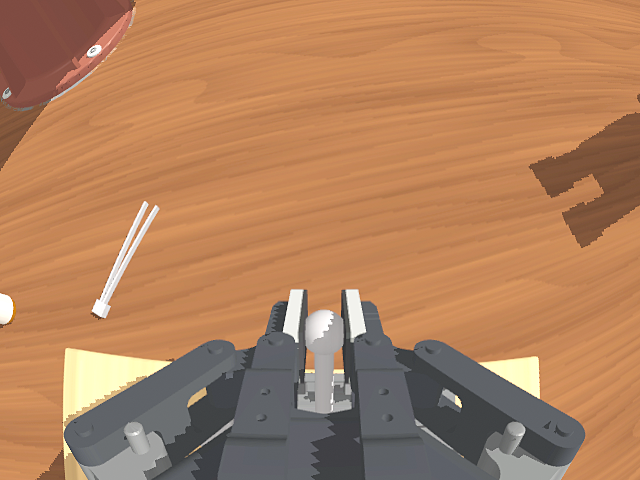

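View pics/sc7.png

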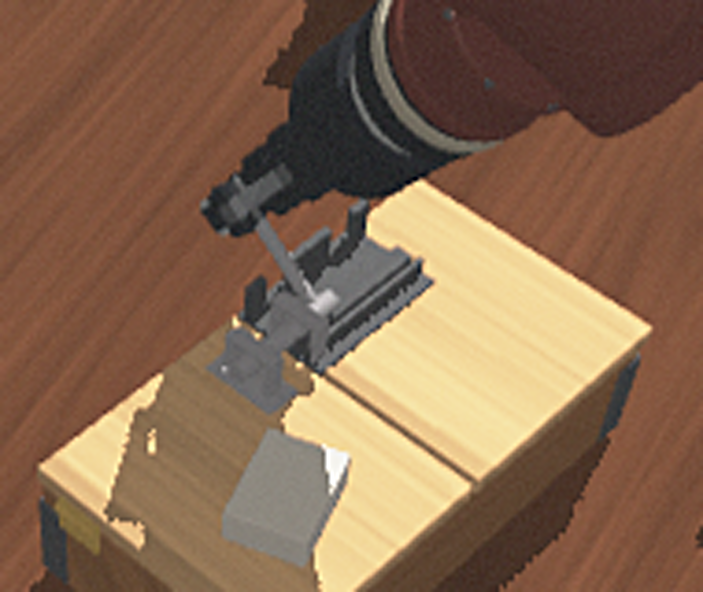

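The bolt has slid to y ≈ 20 mm and its tip is in the keeper. The neck now stands over the second notch, so I'll lower it along the arc, with a guard.

```bash

python3 - <<'E'
from h import *
p=np.load('case.npy')
for a in (.58,.48,.38,.28,.18,.09,0.0):
    P,r=tp(a,.020,p,b=.93*a,x0=-.1138)
    h=robot.line_to(P,vel=.06,rotation=r,guard=20);st((a,h))
    if h: break
for n in('wrist','scene','top'):cv2.imwrite(f'pics/{n}8.png',robot.grab_frame(n))
t=cv2.imread('pics/scene8.png');cv2.imwrite('pics/sc8.png',cv2.resize(t[70:230,290:480],None,fx=3.7,fy=3.7,interpolation=cv2.INTER_CUBIC))
E
```

```text
(0.58, False) 11.97 [0.5123 0.2851 0.1912] 0.0149 [-1.8  2.3 -0.7] [ 0.27 -0.06 -0.08]
(0.48, False) 12.28 [0.5047 0.2869 0.1873] 0.0144 [-2.8  1.9  1.1] [ 0.35  0.21 -0.11]
(0.38, False) 12.57 [0.4974 0.2887 0.1827] 0.0146 [-3.6  3.   1.3] [ 0.39  0.34 -0.06]
(0.28, False) 12.86 [0.4906 0.2904 0.1776] 0.0144 [-3.8  2.4  0.7] [ 0.25  0.5  -0.01]
(0.18, False) 13.15 [0.4843 0.2919 0.1719] 0.0146 [-4.4  0.6  0.8] [0.17 0.6  0.04]
(0.09, False) 13.43 [0.4791 0.2932 0.1663] 0.0145 [-4.2  0.   0.2] [0.  0.8 0. ]
(0.0, False) 13.72 [0.4745 0.2945 0.1604] 0.0145 [-4.2  1.7 -0.3] [0.26 0.9  0.05]
```

View pics/wrist8.png

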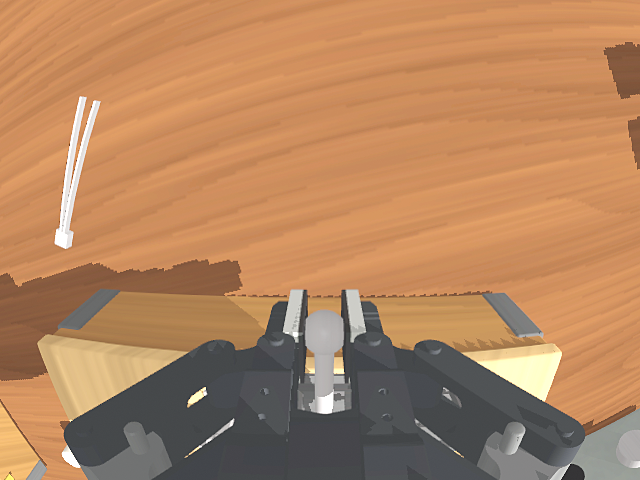

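View pics/sc8.png

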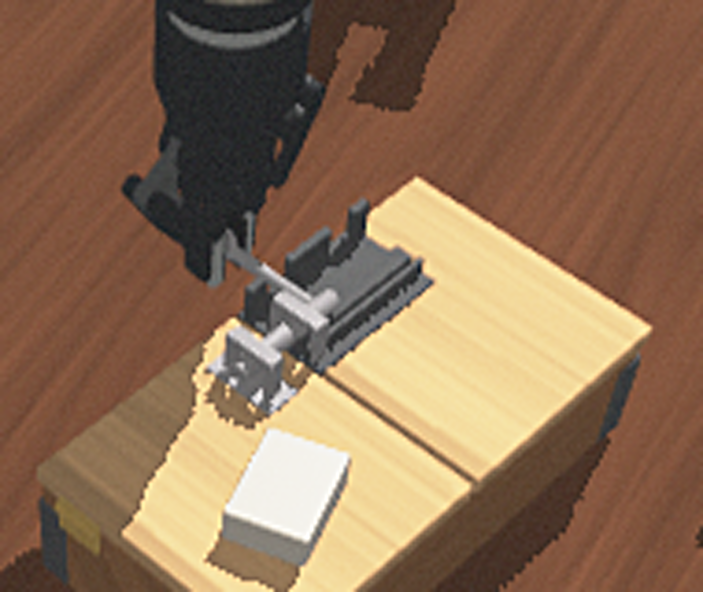

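The handle is down in the shut notch. I'll release it, retreat straight up and check.

```bash

python3 - <<'E'
from h import *
p=np.load('case.npy')
robot.set_gripper(.085);st('open')
w=robot.observe()['tool_pos'];robot.line_to(w+[0,0,.1],vel=.12)
e=np.array([-np.cos(p[2]),-np.sin(p[2]),0]);
q=robot.observe()['q'];q[0]+=35;robot.goto_joints(q)
st('up')
for n in('scene','top'):cv2.imwrite(f'pics/{n}9.png',robot.grab_frame(n))
t=cv2.imread('pics/scene9.png');u=cv2.imread('pics/top9.png')
cv2.imwrite('pics/c9.png',np.vstack([cv2.resize(t[110:210,290:480],None,fx=4,fy=3.0,interpolation=cv2.INTER_CUBIC),cv2.resize(u[200:300,90:280],None,fx=4,fy=3,interpolation=cv2.INTER_CUBIC)]))
print('down/shut expected scene,top',proj('scene',case2w(p,[-.114,.02,.106])),proj('top',case2w(p,[-.114,.02,.106])))
print('on rail expected',proj('scene',case2w(p,[-.1064,.02,.1377])),proj('top',case2w(p,[-.1064,.02,.1377])))
E
```

```text
open 14.55 [0.4744 0.2946 0.16  ] 0.085 [0.  0.8 0.1] [ 0.01  0.01 -0.02]
up 16.8 [0.2204 0.5127 0.2589] 0.085 [0.7 0.2 0.9] [-0.02  0.02 -0.03]
down/shut expected scene,top [[349.1687575  135.59945329]] [[150.30193883 287.22908454]]
on rail expected [[352.62985278 125.77489069]] [[145.7240715 280.7164203]]
```

View pics/c9.png

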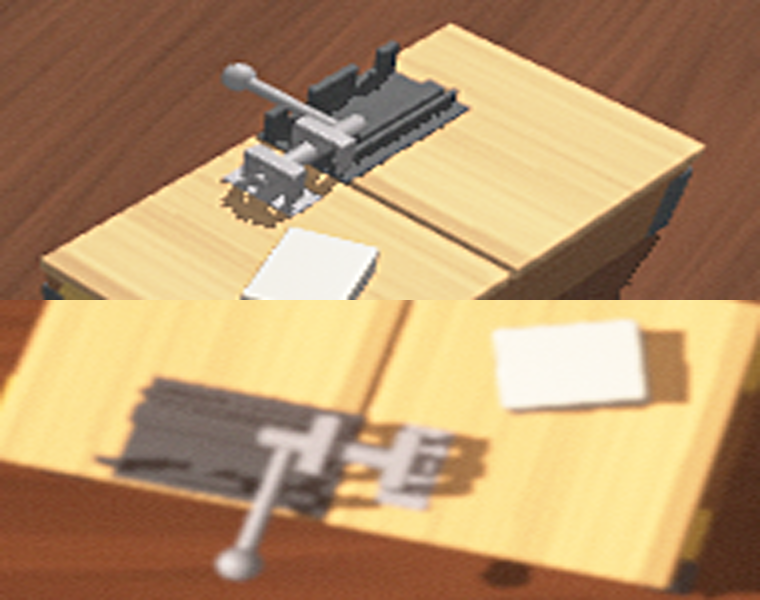

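View pics/top9.png

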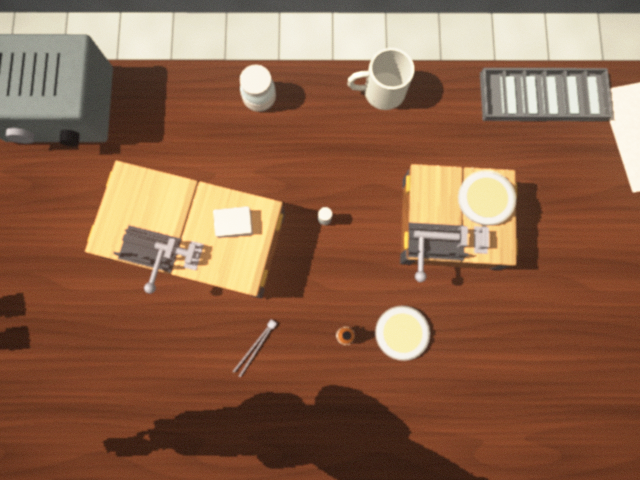

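The ball is at (349.5,135.3) in the scene view and (149.7,288) in the top view. Both match handle-down in the shut notch, predicted at (349.2,135.6) and (150.3,287.2), to about 1 px. The tip is under the keeper and the short case's knob is unmoved at (420,276). I'm handing in.

```bash
python3 -c "
from plant import robot
robot.job_done();print(robot.observe()['time'])"
```

```text
the job is handed in; nothing more can be done
the job is handed in; nothing more can be done
```

The long case is bolted, and the job was handed in at about 17 s of the 35 s allowed. I lifted the handle to about 0.68 rad, slid the bolt 49 mm so its tip is under the keeper, let the handle down into the shut notch, released it and moved the arm clear.

**First lift failed:** the ball slipped to the edge of the pads at about 0.57 rad. I released it over the open notch, so the handle fell back to where it started. I then regrasped and tilted the tool with the handle, and the ball stayed centred.

**Last checks:** the ball is within about 1 px of the predicted down-and-shut position in both the scene and top views. The tip shows under the keeper and the short case's bolt looks unmoved. The highest force in my readings, taken between moves, was about 20 N, during the first lift. After that none passed about 6 N. None of the last checks failed or disagreed.

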